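Gauge the collet on the bench slide gauge

TASK

Take the blue-ringed collet out of the slide gauge and stand it in the black tray with the others. Then stand the red-ringed collet (collar down) between the gauge's jaws, let go of it, and slide the gauge's carriage shut by its black fin until the collet is held against the fixed jaw and the red pointer rests inside the green band; leave it so. Do not force the jaws, and leave the yellow-ringed collet and everything else on the bench undisturbed.

Things in the scene. Friction and masses are not known exactly. Their poses are not given: they have to be found in the camera images.
- gauge: slide gauge screwed to the bench: aluminium beam 210 x 60 mm, its flat top 22 mm above the bench. Origin: on the bench; x runs along the beam (from -110 to +100 mm), toward the fixed jaw. Collets stand directly on the beam's top, on its centre line, between the jaws. At its start a blue-ringed collet stands there.
- anvil: fixed jaw of the gauge, dark steel, 30 mm wide across the beam, 28 mm high above the beam top. Origin: on the beam top at the middle of its measuring face (x = 75 mm in the gauge's frame); the face looks to the gauge's -x; same axes as the gauge.
- slide: white carriage on the beam; about 12 N of friction, stays where it is left. Origin: on the beam top, under the face of its movable jaw (when nothing presses it); axes as the gauge. Jaw gap = anvil origin minus this along gauge x, 0 to 72 mm; pull to gauge -x to open. Its block spans x = -80 to -24 mm, 44 mm wide, 24 mm high above the beam top, with a black fin on it to hold.
- thumb (a point): middle of the upper half of the carriage's black fin, 46 mm above the beam top (68 mm above the bench); the fin is 12 mm thick along the gauge's x, 30 mm wide, and stands from 24 to 54 mm above the beam top, 68 mm behind the face of the movable jaw.
- tip (a joint): sprung movable jaw at the front of the carriage (steel plate 10 mm thick, 30 mm wide, to 28 mm above the beam top): how far it is pushed back into the carriage, 0 to 0.012 m. Its spring starts at 2.4 N and adds 0.6 N per mm; a red pointer fixed to it moves back with it over the carriage's top, where the green band spans 3 to 9 mm of this travel.
- tray: shallow black tray fixed on the bench, 140 mm (x) by 180 mm (y) outside, walls 5 mm thick and 14 mm high, floor about 5 mm thick. It is on the robot's left or right side of the gauge. Origin: centre of its underside.
- red: spring collet of ground steel, standing upright collar-down: collar 40 mm diameter and 16 mm high at the bottom, above it a plain body 24 mm diameter, total height 60 mm, top 14 mm coloured red; 0.25 kg give or take a third. The one to be gauged; starts in the tray. Origin: centre of its underside, z up when it stands.
- blue: spring collet of ground steel, standing upright collar-down: collar 34 mm diameter and 16 mm high at the bottom, above it a plain body 24 mm diameter, total height 60 mm, top 14 mm coloured blue; 0.25 kg give or take a third. Starts in the gauge, between the jaws. Origin: centre of its underside, z up when it stands.
- yellow: spring collet of ground steel, standing upright collar-down: collar 37 mm diameter and 16 mm high at the bottom, above it a plain body 24 mm diameter, total height 60 mm, top 14 mm coloured yellow; 0.25 kg give or take a third. Stays in the tray where it is. Origin: centre of its underside, z up when it stands.
- cupwheel: bystander: steel cup wheel 100 mm diameter, 40 mm high, on the other side of the gauge from the tray. Origin: centre of its underside.
- oil: bystander: white oil bottle 52 mm diameter, 130 mm high, beyond the gauge. Origin: centre of its underside.
- tin: bystander: tin 64 mm diameter, 75 mm high, beyond the gauge. Origin: centre of its underside.
- spanner: bystander: spanner lying on the bench to the left beyond the gauge.
- driver: bystander: screwdriver lying on the bench.
- mug: bystander: white mug 76 mm diameter, 90 mm high. Origin: centre of its underside.
Not all that is in view belongs to the job. Leave any orange look-alike of the red alone.

How it is judged:
By the outcome, as a careful person would: the job done as asked, in the order asked, and still so for the second after the job is handed in, with the robot touching nothing.
It also fails if it takes over 69 s, if anything falls off the work surface, if the arm or the gripper's body presses on something with over 40 N, if the wrist force passes 120 N, or if a joint passes its speed limit or range.

ROBOT

A 6-joint arm with a two-finger parallel gripper is mounted at the origin on the work surface. World frame = base frame: x ahead of the robot, y to its left, z up, the work surface at z = 0. Lengths are in m, angles in rad, forces in N, time in s.
With the tool pointing down it reaches from about 0.35 to 0.725 m from the base axis. Payload 6 kg.
Tool frame: the origin (TCP) lies on the centre line of the jaws, within the pads' length; the fingertips stand ahead of it and the grasp point (between the pads) is the TCP (tips_ahead is the z of the fingertips in the tool frame, in m); z points along the fingers, y is the line along which they close (so a half turn about z gives the same grasp; the last joint's range is limited). The gripper opens to 85 mm and grips with 20 to 120 N. Pads are 22 mm wide; open, the fingers measure 114 mm over their backs; the gripper's body (76 mm by 85 mm) begins 54 mm behind the grasp point. The pads swing forward as they close: fully open they stand 13 mm farther back than shut.
Start: joints at [1.458, 0.04, 0.085, 0, -1.615, -0.334], TCP at [0.259, 0.541, 0.25] pointing down, gripper open.
Joint ranges: [-2.56, 2.56], [-1.29, 2.01], [-1.08, 1.49], [-3.29, 1.98], [-2.81, -0.18], [-2.99, 2.99]. Speed limits (rad/s): [2.57, 2.57, 3.01, 3.14, 3.14, 3.14].

INTERFACE

Orientations are given as a 3x3 rotation matrix whose columns are the frame's x, y, z axes.
In Python, from rig import state, snapshot, close_job, tips_ahead gives the robot as it stands. The module is installed in compiled form; this text tells all that it offers.
- The arm moves only by the tool apply_moves, never from a script. Its argument "deltas" is a list of rows, each a list of 2 entries, a list of its own where there are three numbers: the shift along the tool's x, y, z in mm, then the turn, a rotation vector about the tool's x, y, z in rad. In form: [[[x, y, z], [ax, ay, az]], ...]. A call has 1 to 10 rows; each row is the pose to reach, as a shift and turn from the pose commanded when the call began, along the tool's axes at that moment; what a row does not reach only later rows make up. A row lasts 1/10 s, in which the tool goes at most 50 mm and 8.59 degrees, less where a joint would pass 70% of its speed; a pose out of reach is approached as far as the arm can. A call with a gripper value outside its range is refused whole. "claw" is the opening, from 0 (shut) to 1 (fully open), set as the call begins (left out, the last holds). The fingers move at their own pace and stop on an object; the grip force is fixed at half the most. Time passes only in rows, so rows that repeat a pose let the fingers close. It gives the time, the measured TCP pose, the force, the opening and the grip force at its end, in the units of the state.
- state(): the state, without advancing time (a new reading comes with each control period).
- snapshot(name): name is "scene" or "side" or "wrist"; returns a dict with "frame" (400x640x3 uint8, red, green, blue), "fov_y" (degrees; the focal length in pixels is half the picture's height over the tangent of half this angle, whatever the lens; pixels are square), "cx", "cy" (the principal point, pixels), "view" (4x4, takes a point from world to camera coordinates); the wrist camera has in their place "tool_from_camera" (4x4, takes a point from camera to tool coordinates, whose origin is the TCP and whose axes are the flange's). Camera axes: x right, y down, z forward; pixel columns grow to the right and rows downward; lengths in m; the calibration is good to about 2 mm. A picture is of the moment at which its call begins: read the wrist's pose just before it. There is no depth.
- close_job(): hands the job in; it is judged then, once.
The state is a dict: "time_s": time; "joint_pos": joint angles; "qvel": joint speeds; "joint_torque": joint torques, N m; "tcp_pos": TCP position; "ee_rot": TCP orientation; "wrist_force": force on the tool from outside, world axes, zero at the start; "torque": the same for the moment, N m; "grip_width": opening from 0.0 (shut) to 1.0 (fully open); "grip_force": force on a finger pad.
Only numpy, scipy, OpenCV 4.12 (cv2) and the standard library are available. Lean on these libraries where they do the work, as an engineer would, in place of code of your own. Each camera call takes 0.05 s, during which the arm holds its last target. There are 200 camera calls.

## Working session

There is one attempt and no reset: what is moved stays moved. The work goes in short steps, Python scripts to look and compute and a tool call to move; the robot and the scene stay as the last step left them, time stands still between calls to the robot, and variables do not carry over. Pictures are saved under pics/ and viewed, at most 14 in all, crops included, and the job is handed in when it is done.

Besides the shell and the picture viewer there is one more tool, called after "Call:" as name([rows], argument=value, ...), one row to a line, values as JSON. apply_moves: Moves the arm, as the interface text tells. Its arguments: {"type":"object","properties":{"deltas":{"type":"array","items":{"type":"array"}},"claw":{"type":"number"}},"required":["deltas"]}

```bash
mkdir -p pics; cat > h.py <<'E'
import numpy as np, cv2
from rig import state, snapshot, close_job, tips_ahead
def cam(name):
    s=state(); d=snapshot(name); d['s']=s
    f=200/np.tan(np.radians(d['fov_y'])/2)
    d['K']=np.array([[f,0,d['cx']],[0,f,d['cy']],[0,0,1]])
    if 'view' not in d:
        T=np.eye(4);T[:3,:3]=s['ee_rot'];T[:3,3]=s['tcp_pos']
        d['view']=np.linalg.inv(T@np.array(d['tool_from_camera']))
    d['view']=np.array(d['view']); return d
def save(d,n): cv2.imwrite('pics/'+n+'.png',cv2.cvtColor(d['frame'],cv2.COLOR_RGB2BGR))
def ray(d,u,v):
    R=d['view'][:3,:3];t=d['view'][:3,3]
    return -R.T@t, R.T@np.linalg.inv(d['K'])@[u,v,1]
def at_z(d,u,v,z):
    o,r=ray(d,u,v); return o+r*(z-o[2])/r[2]
def proj(d,p):
    q=d['K']@(d['view'][:3,:3]@np.array(p)+d['view'][:3,3]); return q[:2]/q[2]
def tri(obs):
    A=np.zeros((3,3));b=np.zeros(3)
    for d,u,v in obs:
        o,r=ray(d,u,v);r=r/np.linalg.norm(r);M=np.eye(3)-np.outer(r,r);A+=M;b+=M@o
    p=np.linalg.solve(A,b); return p,[np.round(proj(d,p)-[u,v],1) for d,u,v in obs]
E
python3 - <<'E'
from h import *
import pickle
ds={}
print(tips_ahead, state())
for n in ['scene','side','wrist']:
    d=cam(n); ds[n]=d; save(d,n+'0'); print(n,d['K'][0,0]); print(np.round(d['view'],3))
pickle.dump(ds,open('d0.pkl','wb'))
a=np.vstack([ds['scene']['frame'],ds['side']['frame']])
E
```

```text
0.019 {'time_s': 0.0, 'joint_pos': array([ 1.45768869e+00,  4.08420036e-02,  8.38182049e-02, -4.71925342e-04,
       -1.61549552e+00, -3.33682685e-01]), 'qvel': array([ 0.00173237, -0.0021008 ,  0.00097537, -0.00021595, -0.00042961,
        0.00095814]), 'joint_torque': array([ 7.94746711e-05, -3.68209112e+01,  3.47410727e+01,  6.93232790e+00,
       -5.45699309e-03, -9.67119547e-06]), 'tcp_pos': array([0.25904761, 0.54087653, 0.24926417]), 'ee_rot': array([[ 9.01847538e-01, -4.32053907e-01, -6.62910369e-04],
       [-4.32054399e-01, -9.01846020e-01, -1.65877680e-03],
       [ 1.18837918e-04,  1.78237711e-03, -9.99998405e-01]]), 'wrist_force': array([-0.7363757 , -0.50425991,  0.54605481]), 'torque': array([ 0.005577  , -0.02875401, -0.00501546]), 'grip_force': 0.0, 'grip_width': 0.9993901189696726}
scene 445.12791872089906
[[-0.158  0.988 -0.003  0.048]
 [ 0.76   0.119 -0.638 -0.35 ]
 [-0.63  -0.103 -0.77   1.567]
 [ 0.     0.     0.     1.   ]]
side 424.75060922011056
[[ 0.969 -0.245 -0.019 -0.51 ]
 [-0.181 -0.658 -0.731  0.184]
 [ 0.166  0.712 -0.683  0.96 ]
 [ 0.     0.     0.     1.   ]]
wrist 292.04899596055446
[[-0.432 -0.902  0.003  0.599]
 [-0.869  0.417  0.265 -0.036]
 [-0.24   0.112 -0.964  0.378]
 [ 0.     0.     0.     1.   ]]
```

View pics/scene0.png

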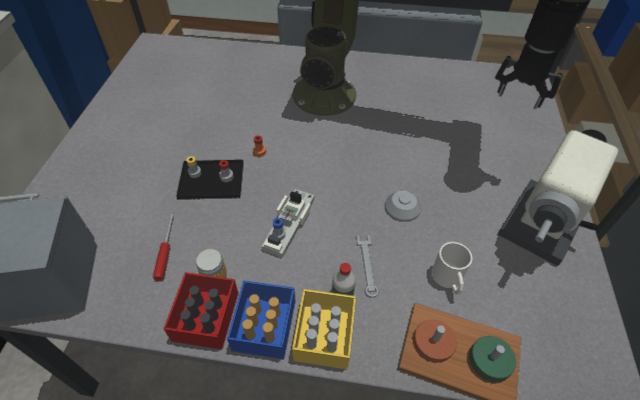

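View pics/side0.png

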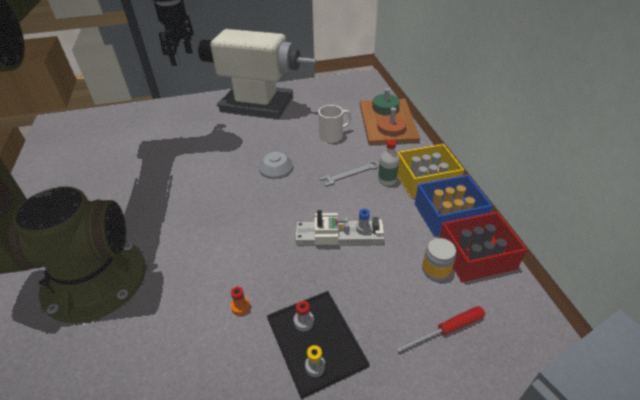

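The scene view shows these candidates:
- **Red-topped, in the black tray:** (224,168), steel body.
- **Orange look-alike, outside the tray:** (259,145), orange body.
- **Other red things:** the red box, the screwdriver handle and the bottle cap at (345,268).
- **Yellow:** (192,165).
- **Blue, in the gauge:** (277,228).

The side view agrees: red (303,312), orange (239,299), yellow (315,358), blue (364,220). I choose the red-topped collet in the tray and will check it in a crop.

```bash
python3 - <<'E'
from h import *
import pickle
ds=pickle.load(open('d0.pkl','rb'))
wins={'red':((224,165),(303,307)),'yellow':((192,161),(315,353)),'blue':((277,224),(364,215))}
hue={'red':0,'yellow':25,'blue':115}
for k,(a,b) in wins.items():
    obs=[]
    for n,(u,v) in (('scene',a),('side',b)):
        h=cv2.cvtColor(ds[n]['frame'],cv2.COLOR_RGB2HSV).astype(int)
        dh=abs((h[...,0]-hue[k]+90)%180-90)
        m=(dh<12)&(h[...,1]>110)&(h[...,2]>50)
        y,x=np.nonzero(m[v-14:v+15,u-14:u+15]); x=x+u-14;y=y+v-14
        obs.append((ds[n],x.mean(),y.mean())); print(k,n,len(x),x.min(),x.max(),y.min(),y.max())
    print(tri(obs))
f=ds['scene']['frame'][130:265,170:320]; g=ds['side']['frame'][200:400,225:395]
A=cv2.resize(f,(400,360),interpolation=2); B=cv2.resize(g,(400,471),interpolation=2)
o=np.zeros((471,800,3),np.uint8);o[:360,:400]=A;o[:,400:]=B
save({'frame':o},'crop0')
E
```

```text
red scene 71 219 228 160 168
red side 156 295 309 301 314
(array([ 0.43365369, -0.23191824,  0.05992833]), [array([ 0.2, -0.2]), array([0.3, 0.2])])
yellow scene 66 186 195 156 165
yellow side 214 306 322 344 362
(array([ 0.43440345, -0.32859415,  0.05926452]), [array([ 0.5, -0.3]), array([0.8, 0.5])])
blue scene 78 273 282 218 228
blue side 86 359 369 209 219
(array([ 0.62423832, -0.03457525,  0.07564896]), [array([ 0.1, -0.1]), array([0.1, 0.1])])
```

View pics/crop0.png

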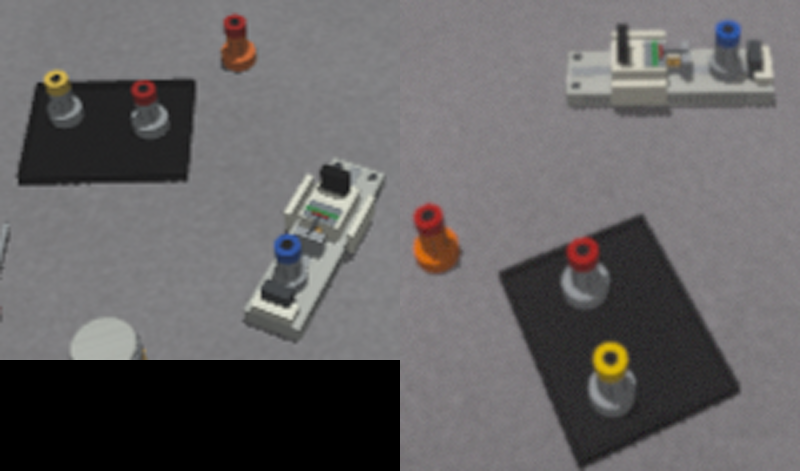

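The crop confirms it: the red-topped collet has a steel body and stands in the tray, while the look-alike outside has an orange body. Collet tops triangulate to about z=60 and 76 mm, centred on the rings, which fits. Next, the gauge axis.

```bash
python3 - <<'E'
from h import *
import pickle
ds=pickle.load(open('d0.pkl','rb'));s=ds['scene'];w=ds['side']
for u,v in [(335,160),(385,172),(247,312),(297,330)]: print('beam',at_z(s,170+u/2.667,130+v/2.667,.022).round(3))
for u,v in [(568,52),(568,94),(775,48),(775,96)]: print('beamside',at_z(w,225+(u-400)/2.353,200+v/2.353,.022).round(3))
for u,v in [(38,83),(195,80),(20,184),(187,181)]: print('tray',at_z(s,170+u/2.667,130+v/2.667,.014).round(3))
print('fin',tri([(s,170+335/2.667,130+170/2.667),(w,225+223/2.353,200+30/2.353)]))
R=ds['wrist']['s']['ee_rot'];t=ds['wrist']['s']['tcp_pos']
print(np.array(ds['wrist']['tool_from_camera']).round(3))
E
```

```text
beam [ 0.466 -0.019  0.022]
beam [0.474 0.036 0.022]
beam [ 0.667 -0.068  0.022]
beam [ 0.679 -0.016  0.022]
beamside [0.474 0.032 0.022]
beamside [ 0.462 -0.025  0.022]
beamside [ 0.685 -0.02   0.022]
beamside [ 0.661 -0.082  0.022]
tray [ 0.4   -0.372  0.014]
tray [ 0.368 -0.198  0.014]
tray [ 0.544 -0.342  0.014]
tray [ 0.512 -0.169  0.014]
fin (array([ 0.52535465, -0.00610312,  0.07790408]), [array([ 0., -0.]), array([0., 0.])])
[[ 0.    -0.964 -0.265  0.066]
 [ 1.    -0.     0.001 -0.   ]
 [-0.001 -0.265  0.964 -0.123]
 [ 0.     0.     0.     1.   ]]
```

```bash
cat >> h.py <<'E'
def go(p,yaw=None):
    s=state();R=s['ee_rot'];d=R.T@(np.array(p)-s['tcp_pos'])*1000
    y0=np.arctan2(R[1,0],R[0,0])
    print('shift',d.round(1),'turnz',None if yaw is None else -(yaw-y0),'yaw',round(y0,4),'tcp',s['tcp_pos'].round(4),'grip',s['grip_width'])
E
python3 -c "
from h import *
go([.585,-.02,.25],-.245)"
```

```text
shift [5.363e+02 3.651e+02 1.000e-01] turnz -0.20176323102192062 yaw -0.4468 tcp [0.2591 0.5409 0.2495] grip 1.0032060165184917
```

Call:
apply_moves([
  [[40, 27, 0], [0, 0, -0.02]],
  [[80, 54, 0], [0, 0, -0.04]],
  [[120, 81, 0], [0, 0, -0.06]],
  [[160, 108, 0], [0, 0, -0.08]],
  [[200, 136, 0], [0, 0, -0.1]],
  [[240, 163, 0], [0, 0, -0.12]],
  [[280, 190, 0], [0, 0, -0.14]],
  [[320, 217, 0], [0, 0, -0.16]],
  [[360, 245, 0], [0, 0, -0.18]],
  [[400, 272, 0], [0, 0, -0.202]],
])

```text
time_s: 1.15
tcp_pos: [0.5029, 0.121, 0.2503]
ee_rot: [[0.97, -0.241, 0.0], [-0.241, -0.97, 0.0], [0.0, -0.0, -1.0]]
wrist_force: [0.3, 1.0, 0.1]
grip_width: 1.001
grip_force: 0.0
```

```bash
python3 -c "
from h import *
go([.585,-.02,.25],-.245)"
```

```text
shift [113.7 117.1   0.3] turnz 0.0013015475004278798 yaw -0.2437 tcp [0.5029 0.121  0.2503] grip 1.0014139450193826
```

Call:
apply_moves([
  [[35, 36, 0], [0, 0, 0]],
  [[70, 72, 0], [0, 0, 0]],
  [[95, 98, 0], [0, 0, 0]],
  [[112, 116, 0], [0, 0, 0]],
  [[112, 116, 0], [0, 0, 0]],
  [[112, 116, 0], [0, 0, 0]],
])

```text
time_s: 1.75
tcp_pos: [0.5829, -0.0171, 0.2496]
ee_rot: [[0.97, -0.244, -0.001], [-0.244, -0.97, -0.0], [-0.001, 0.0, -1.0]]
wrist_force: [0.6, 0.2, -0.6]
grip_width: 1.0
grip_force: 0.0
```

```bash
python3 - <<'E'
from h import *
import pickle
go([.585,-.02,.25],-.245)
d=cam('wrist');pickle.dump(d,open('w1.pkl','wb'));save(d,'w1')
for p in [(.624,-.0346,.082),(.43365,-.2319,.06)]: print(proj(d,p))
E
```

```text
shift [ 2.7  2.3 -0.4] turnz -0.0011026742309837856 yaw -0.2461 tcp [ 0.5829 -0.0171  0.2496] grip 0.9997912868021489
[329.46244013 142.51933674]
[529.89854593 258.85163496]
```

View pics/w1.png

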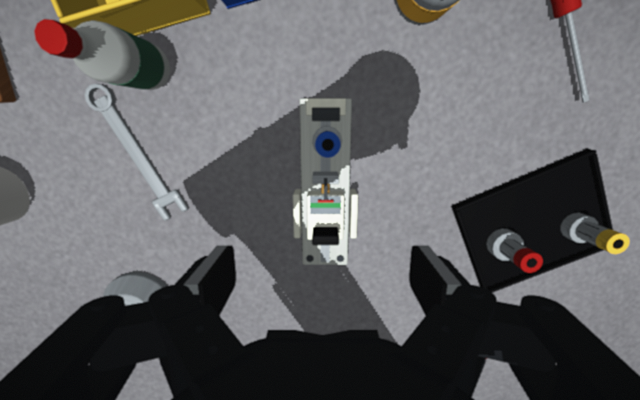

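The wrist view shows the gauge upright at cols 300–352, rows 97–265. The anvil is near (326,114), blue's bore at (327,145), the movable jaw at about row 177 and the fin at (325,236). Red's top is at (531,262) and yellow's at (617,243), both in the tray.

```bash
python3 - <<'E'
from h import *
import pickle
d=pickle.load(open('w1.pkl','rb'))
f=d['frame'];a=cv2.resize(f[90:190,285:365],(480,600),interpolation=2)
b=cv2.resize(f[185:270,290:360],(320,389),interpolation=2)
o=np.zeros((600,800,3),np.uint8);o[:,:480]=a;o[:389,480:]=b
save({'frame':cv2.convertScaleAbs(o,alpha=1.2)},'w1c')
E
```

```text
(no output)
```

View pics/w1c.png

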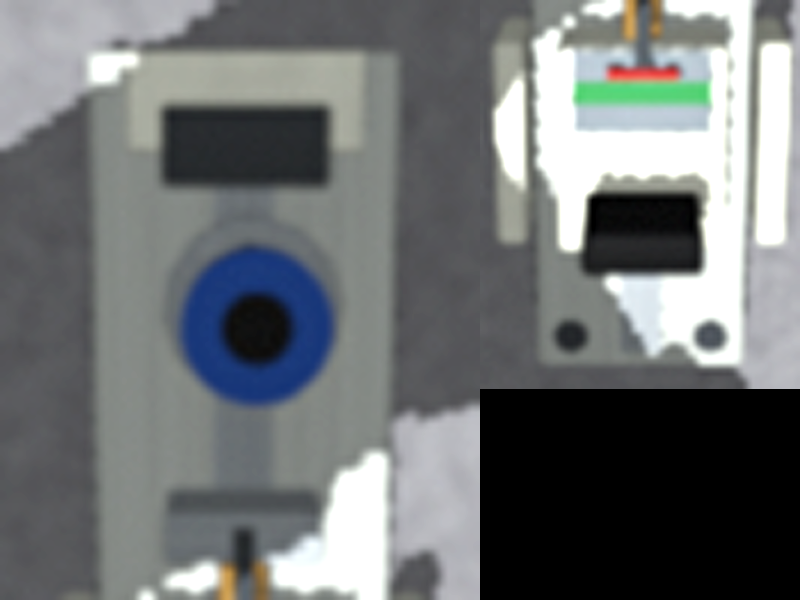

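```bash
python3 - <<'E'
from h import *
import pickle
d=pickle.load(open('w1.pkl','rb'));ds=pickle.load(open('d0.pkl','rb'))
A=lambda x,y,z:at_z(d,285+x/6-.4,90+y/6-.4,z)
B=lambda x,y,z:at_z(d,290+(x-480)/4.571-.4,185+y/4.571-.4,z)
P={'beamFL':A(90,52,.022),'beamFR':A(398,52,.022),'beamBL':B(541,362,.022),'beamBR':B(742,366,.022),
'anvL':A(163,185,.05),'anvR':A(330,185,.05),'jawL':A(168,491,.05),'jawR':A(320,491,.05),'blue':A(257,326,.082),
'finFL':B(592,192,.076),'finFR':B(697,192,.076),'finBL':B(588,240,.076),'finBR':B(700,240,.076),'collarTop':A(255,212,.038)}
for k,v in P.items(): print(k,v.round(4))
a=((P['beamFL']+P['beamFR'])-(P['beamBL']+P['beamBR']))/2; print('len',np.linalg.norm(a),'yaw',np.arctan2(a[1],a[0]))
f=(P['anvL']+P['anvR'])/2; yaw=np.arctan2(a[1],a[0]);ux=np.array([np.cos(yaw),np.sin(yaw),0]);uy=np.array([-ux[1],ux[0],0])
for k,v in P.items(): print(k,'gx %.4f gy %.4f'%((v-f)@ux+.075,(v-f)@uy))
# triangulate blue/red centre of top using wrist + scene + side ring centroids
print(proj(ds['scene'],[.624,-.0346,.076]))
x,y=257/6+284.6,326/6+89.6
print(tri([(d,x,y),(ds['scene'],277.4,221.5),(ds['side'],364,212.5)]))
print(tri([(d,531,262),(ds['scene'],223.5,162.5),(ds['side'],302,305.5)]))
E
```

```text
beamFL [ 0.6756 -0.0138  0.022 ]
beamFR [ 0.6614 -0.0705  0.022 ]
beamBL [0.4741 0.0366 0.022 ]
beamBR [ 0.4585 -0.0197  0.022 ]
anvL [ 0.6486 -0.022   0.05  ]
anvR [ 0.6414 -0.0508  0.05  ]
jawL [ 0.5952 -0.009   0.05  ]
jawR [ 0.5883 -0.0365  0.05  ]
blue [ 0.6232 -0.0323  0.082 ]
finFL [0.5406 0.0027 0.076 ]
finFR [ 0.5345 -0.0214  0.076 ]
finBL [0.529  0.0067 0.076 ]
finBR [ 0.5225 -0.0193  0.076 ]
collarTop [ 0.6398 -0.0369  0.038 ]
len 0.20845772526492679 yaw -0.24522738744902398
beamFL gx 0.0993 gy 0.0293
beamFR gx 0.0992 gy -0.0290
beamBL gx -0.1085 gy 0.0293
beamBR gx -0.1099 gy -0.0290
anvL gx 0.0750 gy 0.0148
anvR gx 0.0750 gy -0.0148
jawL gx 0.0201 gy 0.0145
jawR gx 0.0200 gy -0.0138
blue gx 0.0528 gy -0.0013
finFL gx -0.0357 gy 0.0126
finFR gx -0.0358 gy -0.0123
finBL gx -0.0480 gy 0.0137
finBR gx -0.0480 gy -0.0131
collarTop gx 0.0701 gy -0.0017
[277.43854263 222.68049099]
(array([ 0.62353059, -0.03370535,  0.08007268]), [array([ 1.2, -0.9]), array([0.3, 0.1]), array([-0.3, -0.2])])
(array([ 0.43284695, -0.2308658 ,  0.06510062]), [array([ 1.1, -0.3]), array([0.4, 0. ]), array([-0. ,  0.1])])
```

The numbers fit the text:
- **Beam:** 208 mm long, yaw −0.245, with ends at gauge x 99 and −109.
- **Movable jaw:** allowing for its visible front face, it sits at gauge x of about 16, so the gap is about 59 mm. That is enough for red without opening it.
- **Blue:** stands at about (0.6233, −0.033).

I'll approach blue now.

```bash
python3 -c "
from h import *
go([.6233,-.033,.063],-.2452)"
```

```text
shift [ 43.4   6.2 187. ] turnz 0.0002712994767260779 yaw -0.2449 tcp [ 0.5828 -0.0165  0.25  ] grip 0.9997732040370066
```

Call:
apply_moves([
  [[25, 4, 10], [0, 0, 0]],
  [[43, 6, 40], [0, 0, 0]],
  [[43, 6, 80], [0, 0, 0]],
  [[43, 6, 120], [0, 0, 0]],
  [[43, 6, 150], [0, 0, 0]],
  [[43, 6, 170], [0, 0, 0]],
  [[43, 6, 180], [0, 0, 0]],
  [[43, 6, 184], [0, 0, 0]],
  [[43, 6, 184], [0, 0, 0]],
], claw=0.7)

```text
time_s: 2.7
tcp_pos: [0.6235, -0.0324, 0.067]
ee_rot: [[0.97, -0.242, 0.001], [-0.242, -0.97, -0.0], [0.001, -0.0, -1.0]]
wrist_force: [0.0, 0.3, -0.0]
grip_width: 0.699
grip_force: 0.0
```

```bash
python3 - <<'E'
from h import *
go([.6233,-.033,.063],-.2452)
d=cam('wrist'); s=cam('scene'); w=cam('side')
a=d['frame'][100:400,120:520]
b=np.hstack([cv2.resize(s['frame'][180:270,230:330],(333,300),interpolation=2),cv2.resize(w['frame'][150:270,285:445],(400,300),interpolation=2)])
o=np.zeros((600,733,3),np.uint8);o[:300,:400]=a;o[300:]=b
save({'frame':o},'g1')
E
```

```text
shift [-0.   0.6  4. ] turnz 0.0012877626440174483 yaw -0.2439 tcp [ 0.6235 -0.0324  0.067 ] grip 0.6989828217020567
```

View pics/g1.png

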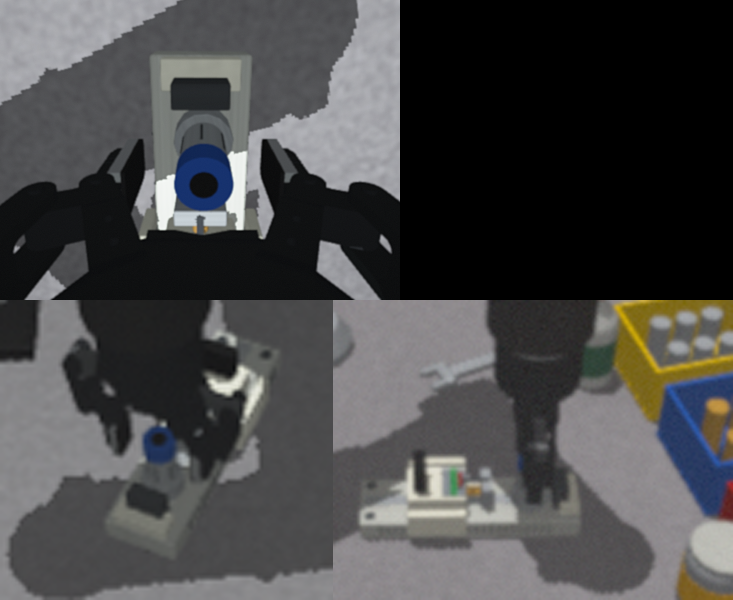

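The fingers straddle blue evenly: in the wrist crop the pads are at about x=137 and 275, with blue at (204,184). Lower and grip.

Call:
apply_moves([
  [[0, 0.5, 2], [0, 0, 0]],
  [[0, 0.5, 4], [0, 0, 0]],
  [[0, 0.5, 4], [0, 0, 0]],
])

```text
time_s: 3.15
tcp_pos: [0.6229, -0.0336, 0.0621]
ee_rot: [[0.97, -0.243, -0.0], [-0.243, -0.97, -0.0], [-0.0, 0.0, -1.0]]
wrist_force: [-0.3, -0.3, -0.3]
grip_width: 0.695
grip_force: 0.0
```

Call:
apply_moves([
  [[0, 0, 0], [0, 0, 0]],
  [[0, 0, 0], [0, 0, 0]],
  [[0, 0, 0], [0, 0, 0]],
  [[0, 0, 0], [0, 0, 0]],
  [[0, 0, 0], [0, 0, 0]],
  [[0, 0, 0], [0, 0, 0]],
  [[0, 0, 0], [0, 0, 0]],
  [[0, 0, 0], [0, 0, 0]],
], claw=0)

```text
time_s: 3.95
tcp_pos: [0.6232, -0.0335, 0.0625]
ee_rot: [[0.97, -0.242, 0.0], [-0.242, -0.97, -0.0], [0.0, 0.0, -1.0]]
wrist_force: [0.6, 0.8, 2.0]
grip_width: 0.264
grip_force: 58.8
```

Call:
apply_moves([
  [[0, 0, -8], [0, 0, 0]],
  [[0, 0, -25], [0, 0, 0]],
  [[0, 0, -50], [0, 0, 0]],
  [[0, 0, -75], [0, 0, 0]],
  [[0, 0, -95], [0, 0, 0]],
  [[0, 0, -100], [0, 0, 0]],
  [[0, 0, -100], [0, 0, 0]],
])

```text
time_s: 4.65
tcp_pos: [0.6232, -0.0333, 0.1626]
ee_rot: [[0.97, -0.242, 0.001], [-0.242, -0.97, 0.001], [0.001, -0.001, -1.0]]
wrist_force: [0.0, -0.3, -2.5]
grip_width: 0.268
grip_force: 58.8
```

```bash
python3 -c "
from h import *
go([.492,-.2735,.0465],-.2452)"
```

```text
shift [-69.1 265.  115.9] turnz 0.0003216462408287546 yaw -0.2449 tcp [ 0.6232 -0.0333  0.1626] grip 0.26754838606825443
```

Call:
apply_moves([
  [[-6, 22, 0], [0, 0, 0]],
  [[-16, 60, 0], [0, 0, 0]],
  [[-26, 100, 0], [0, 0, 0]],
  [[-36, 140, 0], [0, 0, 0]],
  [[-47, 180, 0], [0, 0, 0]],
  [[-57, 220, 0], [0, 0, 0]],
  [[-65, 250, 15], [0, 0, 0]],
  [[-69, 265, 40], [0, 0, 0]],
  [[-69, 265, 70], [0, 0, 0]],
  [[-69, 265, 95], [0, 0, 0]],
])

```text
time_s: 5.65
tcp_pos: [0.4896, -0.2743, 0.0639]
ee_rot: [[0.97, -0.244, -0.003], [-0.244, -0.97, 0.001], [-0.003, -0.001, -1.0]]
wrist_force: [0.6, -0.5, -2.1]
grip_width: 0.262
grip_force: 59.0
```

```bash
python3 - <<'E'
from h import *
go([.492,-.2735,.0465],-.2452)
d=cam('scene'); s=cam('side')
o=np.hstack([cv2.resize(d['frame'][130:250,160:280],(400,400),interpolation=2),cv2.resize(s['frame'][220:400,240:420],(400,400),interpolation=2)])
save({'frame':o},'p1')
E
```

```text
shift [ 2.2 -1.4 17.4] turnz -0.0016021613764210796 yaw -0.2468 tcp [ 0.4896 -0.2743  0.0639] grip 0.26221957151379355
```

View pics/p1.png

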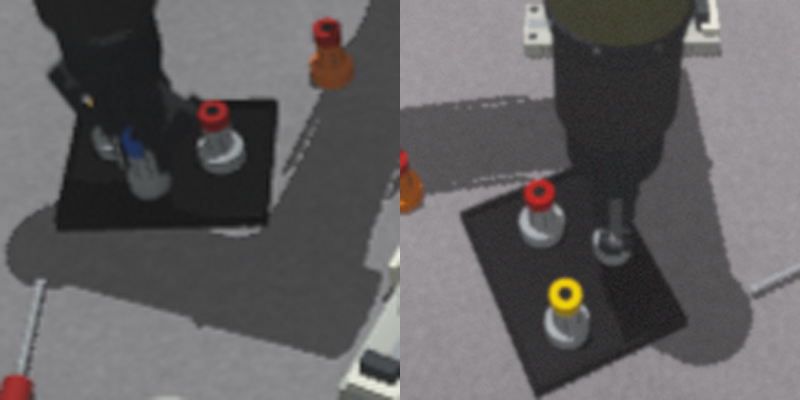

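Blue hangs over the free part of the tray, clear of red and yellow. I'll lower it slowly.

Call:
apply_moves([
  [[1, 0, 8], [0, 0, 0]],
  [[1, 0, 13], [0, 0, 0]],
  [[1, 0, 16], [0, 0, 0]],
  [[1, 0, 18], [0, 0, 0]],
  [[1, 0, 18], [0, 0, 0]],
  [[1, 0, 18], [0, 0, 0]],
])

```text
time_s: 6.35
tcp_pos: [0.4932, -0.2741, 0.0498]
ee_rot: [[0.97, -0.242, 0.001], [-0.242, -0.97, -0.0], [0.001, 0.0, -1.0]]
wrist_force: [0.4, 0.7, -1.8]
grip_width: 0.265
grip_force: 59.0
```

Call:
apply_moves([
  [[0, 0, 1.5], [0, 0, 0]],
  [[0, 0, 2.5], [0, 0, 0]],
  [[0, 0, 3.5], [0, 0, 0]],
  [[0, 0, 3.5], [0, 0, 0]],
])

```text
time_s: 6.75
tcp_pos: [0.4928, -0.274, 0.0456]
ee_rot: [[0.97, -0.242, -0.0], [-0.242, -0.97, 0.0], [-0.0, 0.0, -1.0]]
wrist_force: [0.2, 0.3, -1.6]
grip_width: 0.268
grip_force: 59.0
```

Call:
apply_moves([
  [[0, 0, 0.5], [0, 0, 0]],
  [[0, 0, 0.8], [0, 0, 0]],
  [[0, 0, 0.8], [0, 0, 0]],
])

```text
time_s: 7.05
tcp_pos: [0.493, -0.2742, 0.0455]
ee_rot: [[0.97, -0.242, 0.0], [-0.242, -0.97, -0.0], [0.0, 0.0, -1.0]]
wrist_force: [-1.5, 1.9, 1.2]
grip_width: 0.272
grip_force: 59.3
```

Contact: the force changed from −1.6 to +1.2 N. Release and lift.

Call:
apply_moves([
  [[0, 0, 0], [0, 0, 0]],
  [[0, 0, 0], [0, 0, 0]],
  [[0, 0, 0], [0, 0, 0]],
  [[0, 0, 0], [0, 0, 0]],
  [[0, 0, -10], [0, 0, 0]],
  [[0, 0, -35], [0, 0, 0]],
  [[0, 0, -75], [0, 0, 0]],
  [[0, 0, -115], [0, 0, 0]],
  [[0, 0, -130], [0, 0, 0]],
  [[0, 0, -130], [0, 0, 0]],
], claw=0.6)

```text
time_s: 8.05
tcp_pos: [0.4942, -0.2747, 0.1793]
ee_rot: [[0.97, -0.242, 0.006], [-0.242, -0.97, -0.002], [0.007, 0.001, -1.0]]
wrist_force: [-0.9, -0.8, -0.2]
grip_width: 0.601
grip_force: 0.0
```

```bash
python3 - <<'E'
from h import *
go([.433,-.231,.0455],-.2452)
d=cam('wrist');save(d,'w2')
h=cv2.cvtColor(d['frame'],cv2.COLOR_RGB2HSV).astype(int)
for k,hu in (('red',0),('blue',112),('yellow',25)):
    dh=abs((h[...,0]-hu+90)%180-90);m=((dh<10)&(h[...,1]>110)&(h[...,2]>50)).astype(np.uint8)
    n,l,st,c=cv2.connectedComponentsWithStats(m)
    for i in range(1,n):
        if st[i,4]>120: print(k,st[i],c[i].round(1),at_z(d,*c[i],.065).round(4))
E
```

```text
shift [-70.8 -27.6 133.4] turnz 0.00041875790321721507 yaw -0.2448 tcp [ 0.4942 -0.2747  0.1793] grip 0.6012475679220255
red [277 258  30  33 677] [291.5 274. ] [ 0.4349 -0.231   0.065 ]
blue [306 186  32  33 689] [321.4 202.6] [ 0.4935 -0.2735  0.065 ]
yellow [ 30 175  15  13 150] [ 37.2 181.4] [ 0.5683 -0.0494  0.065 ]
yellow [387 235  25  24 301] [400.4 244.5] [ 0.4394 -0.3317  0.065 ]
```

View pics/w2.png

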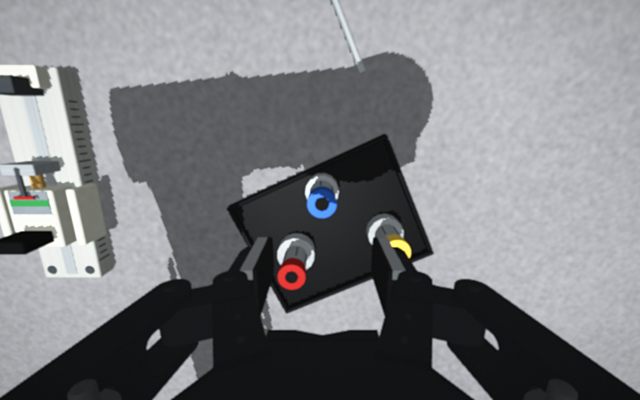

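Blue stands upright in the tray at (321,203). Red is at (292,274) and yellow is untouched. Now to red.

Call:
apply_moves([
  [[-35, -14, 0], [0, 0, 0]],
  [[-62, -25, 5], [0, 0, 0]],
  [[-68, -27, 30], [0, 0, 0]],
  [[-68, -27, 65], [0, 0, 0]],
  [[-68, -27, 95], [0, 0, 0]],
  [[-68, -27, 112], [0, 0, 0]],
  [[-68, -27, 120], [0, 0, 0]],
  [[-68, -27, 124], [0, 0, 0]],
  [[-68, -27, 124], [0, 0, 0]],
])

```text
time_s: 9.0
tcp_pos: [0.4335, -0.2314, 0.0509]
ee_rot: [[0.97, -0.242, -0.0], [-0.242, -0.97, -0.0], [-0.0, 0.0, -1.0]]
wrist_force: [-0.3, 0.2, -0.7]
grip_width: 0.6
grip_force: 0.0
```

```bash
python3 - <<'E'
from h import *
go([.434,-.231,.0455],-.2452)
d=cam('wrist')
h=cv2.cvtColor(d['frame'],cv2.COLOR_RGB2HSV).astype(int)
dh=abs((h[...,0]+90)%180-90);m=((dh<10)&(h[...,1]>110)&(h[...,2]>50)).astype(np.uint8)
n,l,st,c=cv2.connectedComponentsWithStats(m)
for i in range(1,n):
    if st[i,4]>200: print(st[i],c[i].round(1),at_z(d,*c[i],.065).round(4))
go([.434,-.231,.0455],-.2452)
E
```

```text
shift [ 0.4 -0.6  5.4] turnz 0.00043656402203104405 yaw -0.2448 tcp [ 0.4335 -0.2314  0.0509] grip 0.599781908546967
[ 290  245   61   67 2736] [320.1 277.7] [ 0.4357 -0.2306  0.065 ]
shift [ 0.1 -0.6  6.1] turnz 0.0004933543694970732 yaw -0.2447 tcp [ 0.4338 -0.2316  0.0516] grip 0.6003087961512361
```

Call:
apply_moves([
  [[1, -0.5, 3], [0, 0, 0]],
  [[1, -0.5, 5.5], [0, 0, 0]],
  [[1, -0.5, 5.5], [0, 0, 0]],
  [[1, -0.5, 5.5], [0, 0, 0]],
])

```text
time_s: 9.45
tcp_pos: [0.4346, -0.2312, 0.0457]
ee_rot: [[0.97, -0.242, 0.0], [-0.242, -0.97, -0.0], [0.0, 0.0, -1.0]]
wrist_force: [-0.7, 0.2, 0.1]
grip_width: 0.6
grip_force: 0.0
```

Call:
apply_moves([
  [[0, 0, 0], [0, 0, 0]],
  [[0, 0, 0], [0, 0, 0]],
  [[0, 0, 0], [0, 0, 0]],
  [[0, 0, 0], [0, 0, 0]],
  [[0, 0, 0], [0, 0, 0]],
  [[0, 0, 0], [0, 0, 0]],
  [[0, 0, 0], [0, 0, 0]],
  [[0, 0, 0], [0, 0, 0]],
], claw=0)

```text
time_s: 10.25
tcp_pos: [0.4348, -0.2312, 0.0458]
ee_rot: [[0.97, -0.242, 0.0], [-0.242, -0.97, -0.0], [0.0, 0.0, -1.0]]
wrist_force: [0.7, 1.8, 3.0]
grip_width: 0.265
grip_force: 58.7
```

Call:
apply_moves([
  [[0, 0, -8], [0, 0, 0]],
  [[0, 0, -25], [0, 0, 0]],
  [[0, 0, -55], [0, 0, 0]],
  [[0, 0, -90], [0, 0, 0]],
  [[0, 0, -110], [0, 0, 0]],
  [[0, 0, -115], [0, 0, 0]],
  [[0, 0, -115], [0, 0, 0]],
])

```text
time_s: 10.95
tcp_pos: [0.4345, -0.231, 0.1603]
ee_rot: [[0.97, -0.242, 0.0], [-0.242, -0.97, 0.0], [0.0, -0.001, -1.0]]
wrist_force: [0.5, 0.1, -2.5]
grip_width: 0.264
grip_force: 58.8
```

```bash
python3 - <<'E'
from h import *
p=np.array([.645,-.0364])+(.048-.075)*np.array([np.cos(.2452),-np.sin(.2452)])
print(p); go([*p,.0625],-.2452)
E
```

```text
[ 0.6188076  -0.02984574]
shift [ 130.  -239.8   98. ] turnz 0.0002840131880038621 yaw -0.2449 tcp [ 0.4345 -0.231   0.1603] grip 0.2637488363278029
```

Call:
apply_moves([
  [[11, -20, 0], [0, 0, 0]],
  [[30, -55, 0], [0, 0, 0]],
  [[51, -95, 0], [0, 0, 0]],
  [[73, -135, 0], [0, 0, 0]],
  [[95, -175, 0], [0, 0, 0]],
  [[114, -210, 0], [0, 0, 0]],
  [[126, -232, 0], [0, 0, 0]],
  [[130, -240, 10], [0, 0, 0]],
  [[130, -240, 30], [0, 0, 0]],
  [[130, -240, 35], [0, 0, 0]],
])

```text
time_s: 11.95
tcp_pos: [0.6166, -0.0299, 0.1203]
ee_rot: [[0.97, -0.243, -0.008], [-0.243, -0.97, -0.0], [-0.007, 0.002, -1.0]]
wrist_force: [0.3, -0.8, -3.2]
grip_width: 0.265
grip_force: 59.0
```

```bash
python3 - <<'E'
from h import *
go([.6188,-.0298,.0635],-.2452)
d=cam('wrist'); w=cam('side')
o=np.hstack([cv2.resize(d['frame'][80:280,200:440],(432,360),interpolation=2),cv2.resize(w['frame'][180:260,285:395],(368,360)[:2],interpolation=2)])
save({'frame':o},'p2')
E
```

```text
shift [ 2.6 -0.7 56.8] turnz 0.00018235685710002447 yaw -0.245 tcp [ 0.6166 -0.0299  0.1203] grip 0.26452805693823994
```

View pics/p2.png

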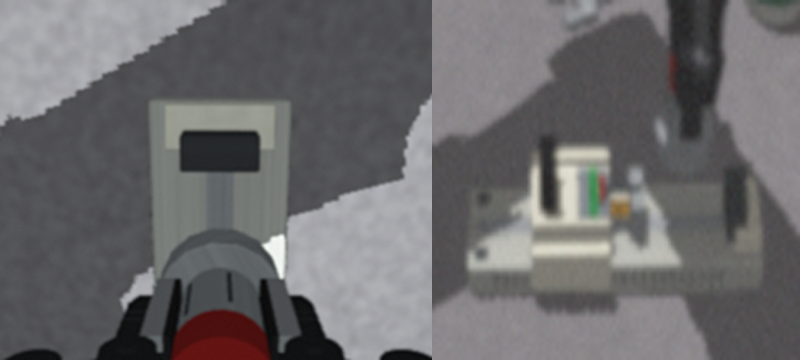

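Red hangs on the gauge's centre line: its collar and the anvil are both at x≈220 in the crop. It sits between the jaws, so lower it.

Call:
apply_moves([
  [[0, 0, 15], [0, 0, 0]],
  [[0, 0, 32], [0, 0, 0]],
  [[0, 0, 45], [0, 0, 0]],
  [[0, 0, 53], [0, 0, 0]],
  [[0, 0, 57], [0, 0, 0]],
  [[0, 0, 58], [0, 0, 0]],
  [[0, 0, 58], [0, 0, 0]],
  [[0, 0, 58], [0, 0, 0]],
])

```text
time_s: 12.85
tcp_pos: [0.6193, -0.0298, 0.0683]
ee_rot: [[0.97, -0.242, 0.001], [-0.242, -0.97, -0.0], [0.001, -0.0, -1.0]]
wrist_force: [-0.7, 1.5, -1.8]
grip_width: 0.27
grip_force: 59.0
```

```bash
python3 -c "
from h import *
go([.6188,-.0298,.0630],-.2452)"
```

```text
shift [-0.5  0.1  5.3] turnz 0.0005301233489208579 yaw -0.2447 tcp [ 0.6193 -0.0298  0.0683] grip 0.26992127609946265
```

Call:
apply_moves([
  [[0, 0, 2], [0, 0, 0]],
  [[0, 0, 3.5], [0, 0, 0]],
  [[0, 0, 4], [0, 0, 0]],
  [[0, 0, 4], [0, 0, 0]],
])

```text
time_s: 13.25
tcp_pos: [0.6188, -0.0298, 0.0633]
ee_rot: [[0.97, -0.242, -0.0], [-0.242, -0.97, -0.0], [-0.0, 0.0, -1.0]]
wrist_force: [0.5, 0.1, -1.4]
grip_width: 0.264
grip_force: 59.0
```

Call:
apply_moves([
  [[0, 0, 0.5], [0, 0, 0]],
  [[0, 0, 0.8], [0, 0, 0]],
  [[0, 0, 0.8], [0, 0, 0]],
])

```text
time_s: 13.55
tcp_pos: [0.6189, -0.0298, 0.0629]
ee_rot: [[0.97, -0.242, 0.0], [-0.242, -0.97, -0.0], [0.0, 0.0, -1.0]]
wrist_force: [-0.5, -0.1, -0.9]
grip_width: 0.264
grip_force: 59.0
```

Call:
apply_moves([
  [[0, 0, 0.5], [0, 0, 0]],
  [[0, 0, 0.5], [0, 0, 0]],
  [[0, 0, 0.5], [0, 0, 0]],
])

```text
time_s: 13.85
tcp_pos: [0.619, -0.0298, 0.0629]
ee_rot: [[0.97, -0.242, 0.0], [-0.242, -0.97, -0.0], [0.0, 0.0, -1.0]]
wrist_force: [-3.1, 0.7, 2.1]
grip_width: 0.264
grip_force: 59.0
```

Call:
apply_moves([
  [[0, 0, 0], [0, 0, 0]],
  [[0, 0, 0], [0, 0, 0]],
  [[0, 0, 0], [0, 0, 0]],
  [[0, 0, 0], [0, 0, 0]],
  [[0, 0, -10], [0, 0, 0]],
  [[0, 0, -35], [0, 0, 0]],
  [[0, 0, -75], [0, 0, 0]],
  [[0, 0, -110], [0, 0, 0]],
  [[-30, 0, -120], [0, 0, 0]],
  [[-50, 0, -120], [0, 0, 0]],
], claw=0.65)

```text
time_s: 14.85
tcp_pos: [0.5707, -0.0176, 0.1859]
ee_rot: [[0.97, -0.243, 0.005], [-0.243, -0.97, 0.001], [0.005, -0.002, -1.0]]
wrist_force: [0.2, -0.9, -0.1]
grip_width: 0.649
grip_force: 0.0
```

Call:
apply_moves([
  [[0, 0, 0], [0, 0, 0]],
  [[0, 0, 0], [0, 0, 0]],
  [[0, 0, 0], [0, 0, 0]],
])

```text
time_s: 15.15
tcp_pos: [0.5707, -0.0178, 0.1823]
ee_rot: [[0.97, -0.242, -0.0], [-0.242, -0.97, -0.0], [0.0, 0.0, -1.0]]
wrist_force: [-0.1, -0.6, -0.1]
grip_width: 0.649
grip_force: 0.0
```

```bash
python3 - <<'E'
from h import *
import pickle
d=cam('wrist');pickle.dump(d,open('w3.pkl','wb'))
fx=np.array([.645,-.0364,0]);ux=np.array([np.cos(.2452),-np.sin(.2452),0]);uy=np.array([-ux[1],ux[0],0])
G=lambda gx,gy,z: fx+(gx-.075)*ux+gy*uy+[0,0,z]
print('cam gx',((np.linalg.inv(d['view'])[:3,3]-fx)@ux+.075))
go(G(-.052,0,.070),-.2452)
for p in [(.075,0,.05),(.048,0,.082),(.016,0,.05),(-.046,0,.076),(-.058,0,.076)]: print(p,proj(d,G(*p)).round(1))
c=proj(d,G(0,0,.05)).astype(int);print(c)
x0,y0=c[0]-60,max(c[1]-130,0)
o=cv2.resize(d['frame'][y0:y0+240,x0:x0+120],(300,600),interpolation=2);save({'frame':o},'w3');print(x0,y0)
E
```

```text
cam gx 0.06417755676216605
shift [-5.04e+01 -1.00e-01  1.12e+02] turnz 0.00014247907110448432 yaw -0.2451 tcp [ 0.5707 -0.0179  0.182 ] grip 0.654594413241047
(0.075, 0, 0.05) [322.6 106.4]
(0.048, 0, 0.082) [322.6 142.1]
(0.016, 0, 0.05) [322.5 176.1]
(-0.046, 0, 0.076) [322.5 252.9]
(-0.058, 0, 0.076) [322.5 265.6]
[322 193]
262 63
```

View pics/w3.png

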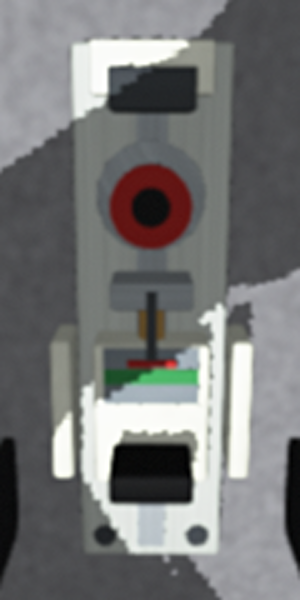

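Red stands free on the beam at crop (151,207), 7–10 mm short of the anvil. The jaw's front edge at row 284 fits gauge x of 16, and the fin top at rows 475–503 fits −52±6. I'll grip the fin across its width.

Call:
apply_moves([
  [[-25, 0, 10], [0, 0, 0]],
  [[-46, 0, 35], [0, 0, 0]],
  [[-50, 0, 65], [0, 0, 0]],
  [[-50, 0, 90], [0, 0, 0]],
  [[-50, 0, 103], [0, 0, 0]],
  [[-50, 0, 109], [0, 0, 0]],
  [[-50, 0, 111], [0, 0, 0]],
  [[-50, 0, 111], [0, 0, 0]],
  [[-50, 0, 111], [0, 0, 0]],
])

```text
time_s: 16.1
tcp_pos: [0.5226, -0.0055, 0.0724]
ee_rot: [[0.97, -0.242, 0.002], [-0.242, -0.97, 0.0], [0.002, -0.001, -1.0]]
wrist_force: [1.5, -0.4, 0.8]
grip_width: 0.65
grip_force: 0.0
```

Call:
apply_moves([
  [[0, 0, 0], [0, 0, 0]],
  [[0, 0, 0], [0, 0, 0]],
  [[0, 0, 0], [0, 0, 0]],
  [[0, 0, 0], [0, 0, 0]],
  [[0, 0, 0], [0, 0, 0]],
  [[0, 0, 0], [0, 0, 0]],
  [[0, 0, 0], [0, 0, 0]],
], claw=0)

```text
time_s: 16.8
tcp_pos: [0.5221, -0.0056, 0.0721]
ee_rot: [[0.97, -0.242, 0.001], [-0.242, -0.97, -0.0], [0.001, -0.0, -1.0]]
wrist_force: [-1.6, 0.7, 5.4]
grip_width: 0.339
grip_force: 60.3
```

```bash
cat >> h.py <<'E'
fx=np.array([.645,-.0364,0]);ux=np.array([np.cos(.2452),-np.sin(.2452),0]);uy=np.array([-ux[1],ux[0],0])
def G(gx,gy,z): return fx+(gx-.075)*ux+gy*uy+[0,0,z]
E
python3 -c "
from h import *
go(G(-.027,0,.070),-.2452);print(state()['wrist_force'])"
```

```text
shift [24.6  0.1  2.1] turnz 0.0005142638915137665 yaw -0.2447 tcp [ 0.5221 -0.0056  0.0721] grip 0.3386176785875507
[-1.60658477  0.65944324  5.39378653]
```

Call:
apply_moves([
  [[2, 0, 0], [0, 0, 0]],
  [[4, 0, 0], [0, 0, 0]],
  [[6, 0, 0], [0, 0, 0]],
  [[8, 0, 0], [0, 0, 0]],
  [[10, 0, 0], [0, 0, 0]],
  [[12, 0, 0], [0, 0, 0]],
  [[14, 0, 0], [0, 0, 0]],
  [[15, 0, 0], [0, 0, 0]],
  [[16, 0, 0], [0, 0, 0]],
  [[16, 0, 0], [0, 0, 0]],
])

```text
time_s: 17.8
tcp_pos: [0.5361, -0.0091, 0.0721]
ee_rot: [[0.97, -0.242, -0.003], [-0.242, -0.97, 0.0], [-0.003, 0.001, -1.0]]
wrist_force: [-10.7, 4.0, 11.2]
grip_width: 0.333
grip_force: 61.1
```

Call:
apply_moves([
  [[1, 0, 0], [0, 0, 0]],
  [[2, 0, 0], [0, 0, 0]],
  [[3, 0, 0], [0, 0, 0]],
  [[4, 0, 0], [0, 0, 0]],
  [[5, 0, 0], [0, 0, 0]],
  [[6, 0, 0], [0, 0, 0]],
  [[7, 0, 0], [0, 0, 0]],
  [[8, 0, 0], [0, 0, 0]],
  [[8, 0, 0], [0, 0, 0]],
  [[8, 0, 0], [0, 0, 0]],
])

```text
time_s: 18.8
tcp_pos: [0.5434, -0.011, 0.0721]
ee_rot: [[0.97, -0.242, -0.004], [-0.242, -0.97, 0.0], [-0.004, 0.001, -1.0]]
wrist_force: [-14.3, 5.5, 13.4]
grip_width: 0.336
grip_force: 61.3
```

```bash
python3 - <<'E'
from h import *
import pickle
go(G(-.027,0,.070),-.2452)
ds={n:cam(n) for n in ('side','wrist','scene')};pickle.dump(ds,open('d4.pkl','wb'))
o=np.zeros((480,800,3),np.uint8)
o[:,:400]=cv2.resize(ds['side']['frame'][190:260,315:390],(400,373),interpolation=2).repeat(1,0)[:373].__class__(0) if 0 else 0
a=cv2.resize(ds['side']['frame'][190:260,290:390],(400,280),interpolation=2);b=cv2.resize(ds['wrist']['frame'][50:350,220:420],(320,480),interpolation=2);c=cv2.resize(ds['scene']['frame'][180:260,255:325],(175,200),interpolation=2)
o[:280,:400]=a;o[:,480:]=b;o[280:,:175]=c;save({'frame':o},'f1')
E
```

```text
shift [ 2.8 -0.   2.1] turnz 0.0007763602565810379 yaw -0.2444 tcp [ 0.5434 -0.011   0.0721] grip 0.3364259621785843
```

View pics/f1.png

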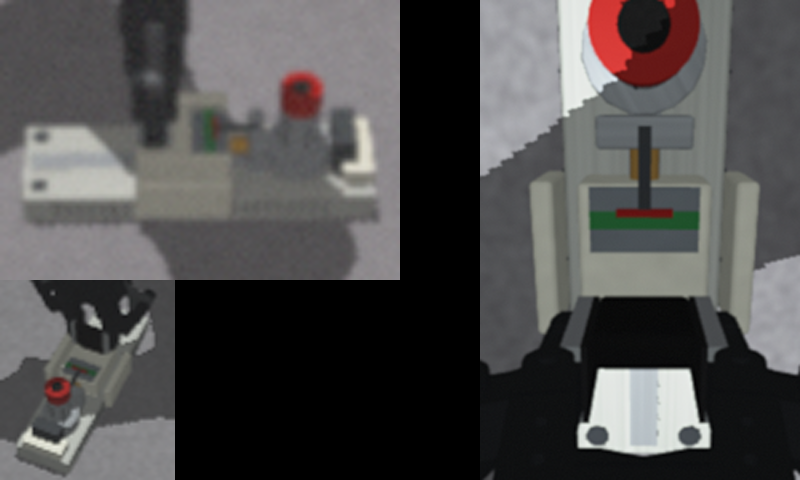

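The pointer is at row 213, just inside the front edge of the green band (rows 211–229), and red is against the anvil. About 2.5 mm more will centre it.

Call:
apply_moves([
  [[0.8, 0, 0], [0, 0, 0]],
  [[1.6, 0, 0], [0, 0, 0]],
  [[2.5, 0, 0], [0, 0, 0]],
  [[2.5, 0, 0], [0, 0, 0]],
  [[2.5, 0, 0], [0, 0, 0]],
])

```text
time_s: 19.45
tcp_pos: [0.5455, -0.0115, 0.0721]
ee_rot: [[0.97, -0.242, -0.005], [-0.242, -0.97, 0.0], [-0.005, 0.001, -1.0]]
wrist_force: [-16.2, 4.4, 13.5]
grip_width: 0.334
grip_force: 61.4
```

```bash
cat > m.py <<'E'
from h import *
d=cam('wrist');f=d['frame'];h=cv2.cvtColor(f,cv2.COLOR_RGB2HSV).astype(int)
g=(abs(h[...,0]-65)<20)&(h[...,1]>100)&(h[...,2]>30)
r=(abs((h[...,0]+90)%180-90)<10)&(h[...,1]>120)&(h[...,2]>40)
y,x=np.nonzero(g[:,295:345]);print('green rows',np.unique(y,return_counts=True))
y0=y.min();yy,xx=np.nonzero(r[y0-12:y0+25,300:340]);print('red rows',np.unique(yy+y0-12,return_counts=True))
go(G(-.027,0,.070))
E
python3 m.py
```

```text
green rows (array([182, 183, 184, 185, 186, 187, 188, 189, 190, 191, 192]), array([41, 43, 16, 14, 14, 14, 14, 14, 16, 50, 50]))
red rows (array([185, 186, 187, 188, 189]), array([34, 35, 35, 35, 34]))
shift [ 0.6 -0.   2.1] turnz None yaw -0.2444 tcp [ 0.5455 -0.0115  0.0721] grip 0.33321033533129946
```

The pointer is centred (row 187, band 182–192). Ease the arm's push, release and lift.

Call:
apply_moves([
  [[-0.7, 0, 0], [0, 0, 0]],
  [[-1.4, 0, 0], [0, 0, 0]],
  [[-1.4, 0, 0], [0, 0, 0]],
])

```text
time_s: 19.8
tcp_pos: [0.5455, -0.0115, 0.0721]
ee_rot: [[0.97, -0.242, -0.001], [-0.242, -0.97, -0.0], [-0.001, 0.0, -1.0]]
wrist_force: [-7.4, 1.9, 8.6]
grip_width: 0.335
grip_force: 60.8
```

Call:
apply_moves([
  [[0, 0, 0], [0, 0, 0]],
  [[0, 0, 0], [0, 0, 0]],
  [[0, 0, 0], [0, 0, 0]],
  [[0, 0, 0], [0, 0, 0]],
  [[0, 0, -10], [0, 0, 0]],
  [[0, 0, -35], [0, 0, 0]],
  [[0, 0, -70], [0, 0, 0]],
  [[0, 0, -100], [0, 0, 0]],
  [[0, 0, -110], [0, 0, 0]],
  [[0, 0, -110], [0, 0, 0]],
], claw=0.7)

```text
time_s: 20.8
tcp_pos: [0.5471, -0.0115, 0.1837]
ee_rot: [[0.97, -0.242, 0.004], [-0.242, -0.97, 0.001], [0.004, -0.002, -1.0]]
wrist_force: [-0.2, -0.4, -0.5]
grip_width: 0.701
grip_force: 0.0
```

Call:
apply_moves([
  [[0, 0, 0], [0, 0, 0]],
  [[0, 0, 0], [0, 0, 0]],
  [[0, 0, 0], [0, 0, 0]],
])

```text
time_s: 21.1
tcp_pos: [0.5457, -0.0118, 0.1798]
ee_rot: [[0.97, -0.242, -0.002], [-0.242, -0.97, -0.001], [-0.002, 0.001, -1.0]]
wrist_force: [-0.7, 0.8, -1.3]
grip_width: 0.697
grip_force: 0.0
```

```bash
python3 m.py; python3 - <<'E'
from h import *
d=cam('wrist');s=cam('scene')
o=np.zeros((600,800,3),np.uint8);o[:400,:640]=d['frame'];o[400:,:]=cv2.resize(s['frame'][130:270,120:680],(800,215))[:200]
o[:400,640:]=cv2.resize(d['frame'][70:270,280:360],(160,400),interpolation=2)
save({'frame':o},'end')
E
```

```text
green rows (array([157, 158, 159, 160, 161, 162, 163]), array([17, 18, 17, 17, 18, 39, 39]))
red rows (array([158, 159, 160]), array([ 5, 20, 20]))
shift [  0.4  -0.3 110.1] turnz None yaw -0.2448 tcp [ 0.5458 -0.0118  0.1801] grip 0.6997789211969989
```

View pics/end.png

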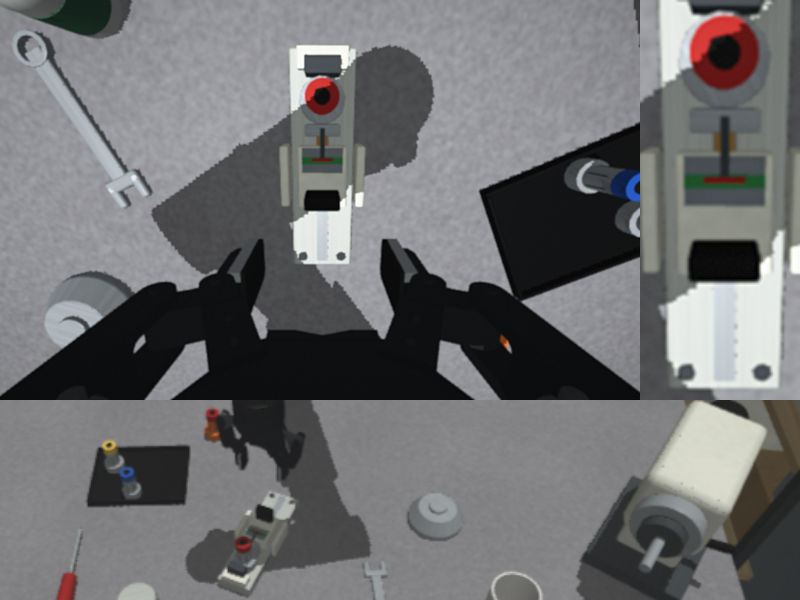

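Red stands clamped at (322,97) with its collar against the anvil. The pointer is mid-band at row 159 (band 157–163). Blue and yellow stand in the tray, and nothing else has been disturbed.

```bash
python3 -c "
from rig import close_job
print(close_job())"
```

```text
the job is handed in; nothing more can be done
None
```

The job is handed in at about 21 s: blue stands in the tray beside the untouched yellow, and red is held against the fixed jaw with the pointer mid-band and the gripper clear.

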